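# Close a gift carton with the two-button press

### The arm

A 6-joint arm with a two-finger parallel gripper is mounted at the origin on the work surface. World frame = base frame: x ahead of the robot, y to its left, z up, the work surface at z = 0. Lengths are in mm, angles in rad, forces in N, time in s.
With the tool pointing down it reaches from about 300 to 775 mm from the base axis. Payload 14.6 kg.
Tool frame: the origin (TCP) lies between the finger pads; the fingertips stand 22 mm ahead of it and the grasp point (between the pads) lies 3 mm ahead of it (finger_overhang is the distance from the TCP to the fingertips, in mm); z points along the fingers, y is the direction in which the jaws open and shut (so a half turn about z gives the same grasp; the last joint's range is limited). The gripper opens to 94 mm and grips with 3 to 60 N. Pads are 16 mm wide; open, the fingers measure 119 mm over their backs; the gripper's body (75 mm by 177 mm) begins 78 mm behind the grasp point.
Start: joints at [1.088, 0.3, 1.521, -0, 1.321, -0.067], TCP at [222.153, 503.127, 197.346] pointing down, gripper open.
Joint ranges: [-3.03, 3.03], [-0.79, 2.21], [0.23, 2.52], [-1.04, 4.18], [0, 3.07], [-2.55, 2.55]. Speed limits (rad/s): [2.22, 2.22, 2.57, 3.14, 3.14, 3.14].

### API

Orientations are given as [roll, pitch, yaw] about the fixed x, y, z axes, in that order (R = Rz(yaw) Ry(pitch) Rx(roll)).
In Python, from cell import * gives the robot as it stands.
- The arm moves only by the tool jog_arm, never from a script. Its argument "increments" is a list of rows, each a list of 7 numbers: the shift along the tool's x, y, z in cm, then the turn, a rotation vector about the tool's x, y, z in degrees, then the finger opening in cm, from 0 to 9.4. In form: [[x, y, z, wx, wy, wz, grip], ...]. A call has 1 to 20 rows; each row shifts and turns the commanded pose from where the row before left it, along the tool's axes as they then stand; what a row does not reach is not made up. A row lasts 1/8 s, in which the tool goes at most 62.5 mm and 10.7 degrees, less where a joint would pass 70% of its speed; a pose out of reach is approached as far as the arm can. A call is refused whole if a number of a shift passes 6.25 or a number of a turn 10.7, either way. A call with a gripper value outside its range is refused whole. The fingers move at their own pace and stop on an object; "squeeze" is the grip in N (left out, the last holds). Time passes only in rows, so rows that do not move let the fingers close. It gives the time, the measured TCP pose, the force and the opening at its end, in the units of the state.
- read_state(): the state, without advancing time (a new reading comes with each control period).
- camera(name): name is "scene" or "top" or "wrist"; returns a dict with "image" (400x640x3 uint8, red, green, blue), "K" (3x3 intrinsics, pixels), "rvec" (rotation vector, rad) and "tvec" (3), from world to camera coordinates, as OpenCV has them. Camera axes: x right, y down, z forward; pixel columns grow to the right and rows downward; lengths in mm; the calibration is good to about 2 mm. A picture is of the moment at which its call begins. There is no depth.
- sign_off(): hands the job in, once; it reports no verdict.
Trained networks look in a picture, given as the dict that the camera call returned (one of the last four; its "shot" number tells which), for a name from the list of things; names that differ only in an ending like _2 or _b are one class to them, and where a whole thing is asked for, a point or a joint stands for the part that bears it (a point fixed in the world has none). Each returns a list of dicts, best first, with "conf" (0 to 1); they miss things now and then, are a little off and sometimes report something else, mostly with a low value. They report only what shows in the picture. A call takes as long as a camera call. They do not tell look-alikes from the thing itself.
- recognise(picture, name): "centre" ([x, y, z] in mm, in the coordinates of the camera as it stood for that picture, good to about 4 mm: the middle of the surface that is visible of it).
- regions_of(picture, name): "mask" (400x640 bool, what is visible of it).
The state is a dict: "clock": time; "joints": joint angles; "qd": joint speeds; "effort": joint torques, N m; "eef_pos": TCP position; "eef_rot": TCP orientation; "wrist_force": force on the tool from outside, world axes, zero at the start; "moment": the same for the moment, N m; "finger_gap": finger opening in mm.
Only numpy, scipy, OpenCV 4.12 (cv2) and the standard library are available. Lean on these libraries where they do the work, as an engineer would, in place of code of your own. Each camera call takes 0.05 s, during which the arm holds its last target.

### The job

With the fingertips, push the red star carton along its channel until it is fully home against the end stop of the blue press, without lifting or tipping it. Then press both green buttons on the console down together, one fingertip on each, hold them fully down for at least three seconds, and let go. Never push in one green button without the other, and leave the red stop button and everything else on the table alone.

Things in the scene. Friction and masses are not known exactly. Their poses are not given: they have to be found in the camera images.
- press: Blue carton press, fixed, at the robot's left or right. Origin: underside, on the channel's middle line. x: along the channel to the end stop (pushing direction), z up. Bed 12 mm above the table. Channel open at top and near end, 66 mm wide between rails (tops at 24 mm) from x = -100 mm to the stop's face at x = 100 mm. Blue head over it from x = 63 mm on, at heights 83 to 145 mm, 150 mm wide.
- home (a point): Where the carton's centre lies when the carton is fully home: x = 50 mm, y = 0, z = 37 mm in the press's frame, axes as the press's.
- carton_center (a point): Centre of the loose red carton with yellow stars, 100 mm long (x, along the channel) x 60 mm wide x 50 mm high, about 160 g. It lies in the channel, its underside on the bed, its top 62 mm above the table, and starts 60 to 100 mm short of home. Axes as the press's to within about 2 degrees; the robot-side end face to push on is 50 mm from the centre at -x.
- console: Grey start console, fixed, 150 (x) x 170 (y) x 45 mm high, black top, on the other side from the press. Origin: centre of its underside; z up; green buttons at x = -30 mm, y = +30 and -30 mm, red stop button at x = 45 mm, y = 0.
- go_left_top (a point): Centre of the top face of the left green button, 69 mm above the table when up, cap 30 mm across, standing 12 mm proud of its 46 mm wide steel collar. The two green buttons stand 60 mm apart, centre to centre, along the console's y axis. The point moves down with the button.
- go_right_top (a point): The same for the right green button.
- go_left (a joint): Travel of the left green button, m: 0 up, 0.008 fully down. It springs back. About 1.4 N starts it and 4.5 N holds it fully down (9 N for the pair).
- go_right (a joint): The same for the right green button.
- stop (a joint): Travel of the red stop button (36 mm across, yellow collar) at the console's far side, 75 mm from the green ones: 0 up, 0.008 down. Leave it alone.
- jar_a: Bystander: small amber jar with a black lid, 51 mm across, 58 mm high, between press and console. Origin: underside centre.
- jar_b: Bystander: small amber jar with a black lid, 51 mm across, 58 mm high, near the robot. Origin: underside centre.
- tape: Bystander: roll of orange tape lying flat, 80 mm across, 25 mm high. Origin: underside centre.
- glue: Bystander: white glue bottle with a red cap, 44 mm across, 120 mm high. Origin: underside centre.
- stapler: Bystander: red and black stapler, 150 x 34 x 45 mm. Origin: underside centre.
- spare: Bystander: plain kraft carton, 100 x 60 x 50 mm. Origin: underside centre.
- mug: Bystander: blue mug, 80 mm across, 90 mm high. Origin: underside centre.
Things that resemble listed ones, but are neither listed nor needed, are in the scene too. Several things look just like the console: the one meant starts nearest to the robot's base.

How it is judged:
By the outcome, as a careful person would: the job done as asked, in the order asked, and still so for the second after the job is handed in, with the robot touching nothing.
It also fails if it takes over 61 s, if anything falls off the work surface, if the arm or the gripper's body presses on something with over 40 N, if the wrist force passes 120 N, or if a joint passes its speed limit or range.

## Working session

There is one attempt and no reset: what is moved stays moved. The work goes in short steps, Python scripts to look and compute and a tool call to move; the robot and the scene stay as the last step left them, time stands still between calls to the robot, and variables do not carry over. Pictures are saved under pics/ and viewed, and the job is handed in when it is done.

Besides the shell and the picture viewer there is one more tool, called after ">>>" in YAML: its name, and indented under it one key for each argument. jog_arm: Moves the arm, as the interface text tells. Its arguments: {"type":"object","properties":{"increments":{"type":"array"},"squeeze":{"type":"number"}},"required":["increments"]}

```bash
mkdir -p pics; ls; python3 - <<'E'
from cell import *
import cv2
s=read_state();print(s)
for n in("scene","top","wrist"):
    p=camera(n);cv2.imwrite(f"pics/a_{n}.png",p["image"][:,:,::-1]);print(n,p["K"],p["rvec"],p["tvec"])
E
```

```text
pics
{'clock': 0.0, 'joints': array([ 1.08840945e+00,  3.00459517e-01,  1.52157509e+00,  7.74541995e-06,
        1.32070634e+00, -6.65905884e-02]), 'qd': array([-1.61614188e-04, -2.91904522e-05,  1.92266494e-03,  6.75292107e-04,
       -1.51853286e-03, -1.31418565e-04]), 'effort': array([ 9.89404543e-04, -5.31797469e+01, -3.52739453e+01,  7.08928448e-02,
        2.43160373e-02, -1.15025359e-04]), 'eef_pos': array([222.02506356, 502.89809651, 196.79522577]), 'eef_rot': array([-3.14044741e+00, -8.38945373e-05,  2.72579439e+00]), 'wrist_force': array([ 0.17692584, -0.05178918, -1.11562523]), 'moment': array([ 0.02738614,  0.05047336, -0.00612779]), 'finger_gap': 94.18036944103092}
scene [[417.81417827   0.         320.34242818]
 [  0.         417.81417827 199.014316  ]
 [  0.           0.           1.        ]] [ 1.44631217  2.36118139 -0.69171219] [ 311.24718085 -357.45204617 1925.67077382]
top [[498.52712781   0.         316.29344838]
 [  0.         498.52712781 191.91977921]
 [  0.           0.           1.        ]] [ 2.13593966 -2.11924084  0.19458914] [ -72.8192248   563.47856609 1752.81890551]
wrist [[299.26538756   0.         322.82093888]
 [  0.         299.26538756 200.5182508 ]
 [  0.           0.           1.        ]] [-2.42719987 -1.58171412 -0.22353481] [-549.66932148  -29.91356277  392.59864802]
```

View pics/a_scene.png

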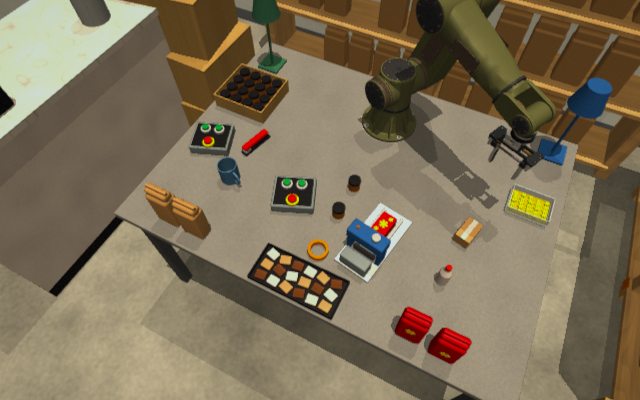

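View pics/a_top.png

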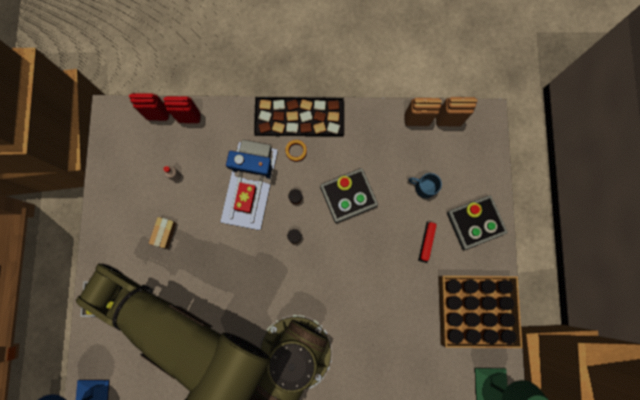

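View pics/a_wrist.png

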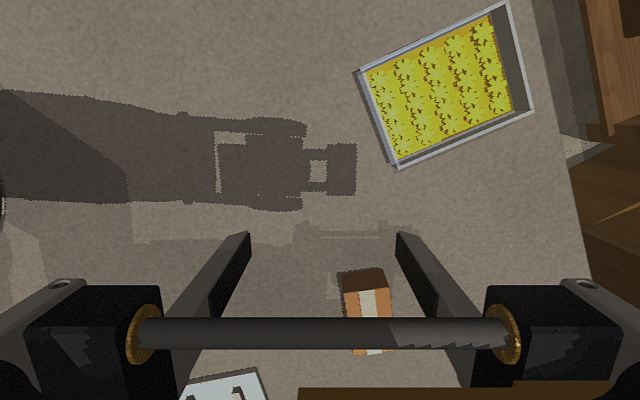

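The top picture shows the press at about (248,185) with the red carton at (245,197). The nearer console is at (349,195), with its green buttons at (345,205) and (360,199) and its red one at (344,183). The jars are at (295,196) and (295,237). A second console is at (477,222), farther from the base.

```bash
cat > h.py <<'E'
from cell import *
import numpy as np, cv2
def Rt(p): return cv2.Rodrigues(np.array(p["rvec"],float))[0],np.array(p["tvec"],float).ravel()
def toworld(p,c):
    R,t=Rt(p); return R.T@(np.array(c)-t)
def ray(p,uv,z):
    R,t=Rt(p); d=R.T@np.linalg.inv(p["K"])@np.array([uv[0],uv[1],1.]); o=-R.T@t
    return o+d*(z-o[2])/d[2]
def proj(p,X):
    return cv2.projectPoints(np.array(X,float).reshape(-1,3),np.array(p["rvec"],float),np.array(p["tvec"],float),p["K"],None)[0].reshape(-1,2)
E
python3 - <<'E'
from h import *
np.set_printoptions(precision=1,suppress=True)
for n in("top","scene"):
    p=camera(n)
    for k in("press","carton_center","console","go_left_top","stop","jar_a","glue","tape","spare","stapler","mug"):
        for r in recognise(p,k)[:5]: 
            w=toworld(p,r["centre"]); print(n,k,round(r["conf"],2),w,proj(p,w)[0])
    im=p["image"]; c=cv2.resize(im[120:270,200:400] if n=="top" else im[150:300,240:440],None,fx=4,fy=4,interpolation=cv2.INTER_CUBIC)
    cv2.imwrite(f"pics/b_{n}.png",c[:,:,::-1])
E
```

```text
top press 0.64 [615.1 169.8  25.3] [251.8 179. ]
top carton_center 0.72 [537.7 187.8  64.4] [244.7 197.9]
top console 0.85 [ 556.5 -185.3   45.1] [348.5 194.5]
top console 0.56 [ 459.1 -642.6   45. ] [475.8 222.2]
top go_left_top 0.62 [ 426.4 -631.8   67. ] [475.2 230.6]
top stop 0.54 [ 508.3 -633.7   68.9] [474.8 207.7]
top stop 0.53 [ 601.8 -168.8   68.8] [344.3 180.9]
top stop 0.24 [416.6 476.9  46.4] [163.4 231.5]
top jar_a 0.63 [407.3  13.1  56.9] [293.  234.9]
top jar_a 0.52 [544.5  10.4  58.3] [294.4 196.7]
top glue 0.76 [623.4 450.6  78.1] [171.7 173.1]
top tape 0.57 [726.4  14.8  23.5] [294.3 150.3]
top tape 0.57 [ 520.6 -167.5   66.2] [343.9 203.3]
top spare 0.72 [416.4 477.1  49.2] [163.1 231.5]
top stapler 0.62 [ 389.6 -468.2   41.4] [427.7 241.3]
top mug 0.71 [ 601.8 -480.8   37.9] [429.1 183.3]
scene press 0.8 [668.8 184.9  52. ] [367.3 250.9]
scene carton_center 0.89 [543.4 202.1  65.4] [385.3 224. ]
scene carton_center 0.42 [ 606.1 -467.7   55.5] [227.  172.2]
scene console 0.88 [ 483.1 -627.2   41.9] [212.8 140.2]
scene console 0.59 [ 576.4 -171.4   41.3] [294.1 196.2]
scene stop 0.52 [ 604.4 -164.3   67.2] [291.8 198.7]
scene stop 0.39 [ 508.8 -629.8   70.9] [207.4 139.6]
scene jar_a 0.69 [563.2  17.1  54.8] [338.4 210.3]
scene jar_a 0.61 [418.   16.1  57.6] [354.  182.1]
scene glue 0.68 [644.5 458.4  75.3] [443.5 275. ]
scene tape 0.51 [734.2  16.5  25.7] [317.9 249.6]
scene spare 0.79 [432.8 489.6  48.1] [467.7 233.7]
scene stapler 0.73 [ 399.7 -465.    34.8] [255. 141.]
scene stapler 0.22 [ 544.2 -220.6   69.6] [286.8 181.6]
scene mug 0.56 [ 603.7 -468.5   56.9] [227.  171.5]
```

View pics/b_top.png

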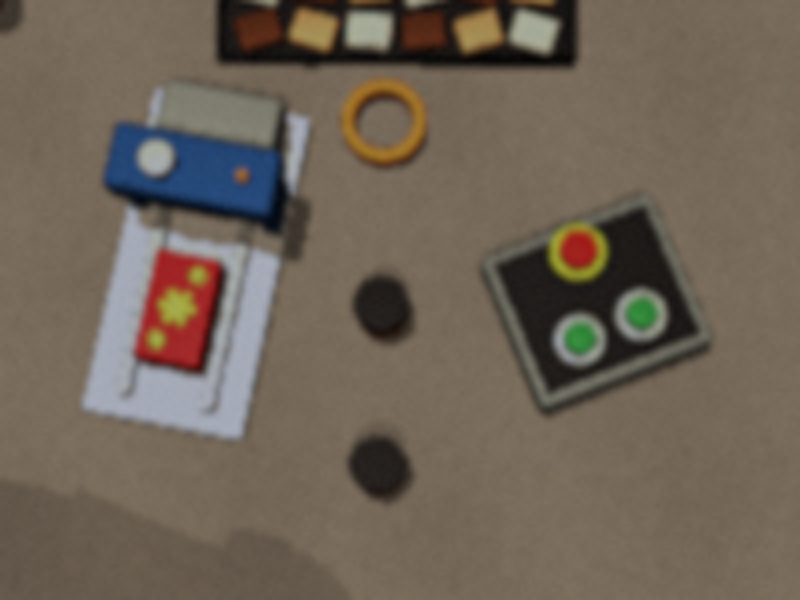

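View pics/b_scene.png

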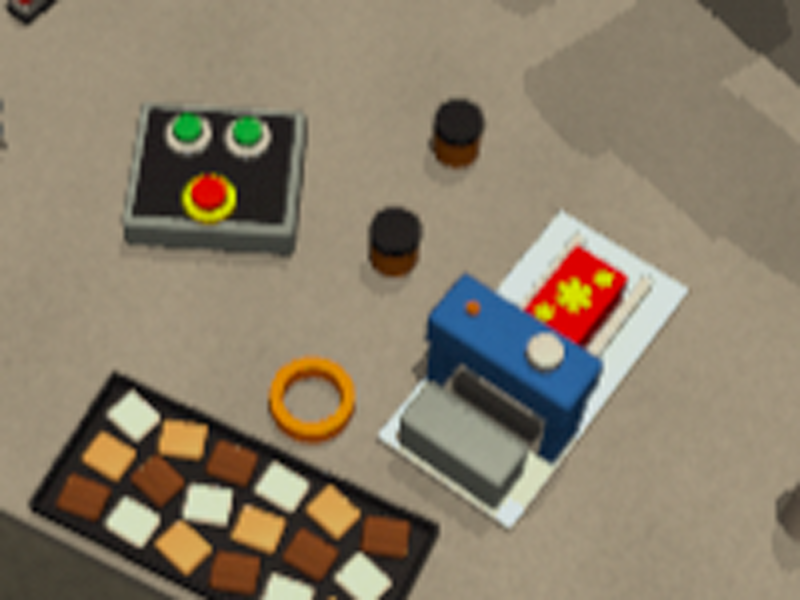

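```bash
python3 - <<'E'
from h import *
np.set_printoptions(precision=1,suppress=True)
p=camera("top"); f=lambda u,v:(200+u/4-.375,120+v/4-.375)
for n,u,v,z in [("railL",127,393,24),("railR",209,407,24),("railR far",247,235,24),("railL far",164,225,24),("bed nl",83,408,12),("bed nr",242,437,12),("bed fr",309,117,12),("goL",579,338,69),("goR",642,314,69),("stop",578,250,69),("cNL",137,358,62),("cNR",203,369,62),("cFL",160,250,62),("cFR",222,258,62),("con nl",545,405,45),("con nr",707,340,45),("con fr",650,198,45),("con fl",487,262,45)]:
    print(n,ray(p,f(u,v),z))
w=camera("wrist");R,t=Rt(w);print("cam pos",-R.T@t,"axes",R)
s=read_state()
from scipy.spatial.transform import Rotation as Ro
Rw=Ro.from_euler("xyz",s["eef_rot"]).as_matrix();print("cam in tool",Rw.T@(-R.T@t-s["eef_pos"]), Rw.T@R.T)
E
```

```text
railL [470.5 239.7  24. ]
railR [458.3 164.8  24. ]
railR far [618.2 134.7  24. ]
railL far [627.  211.6  24. ]
bed nl [457.9 281.5  12. ]
bed nr [432.5 135.4  12. ]
bed fr [734.4  80.9  12. ]
goL [ 517.3 -168.9   69. ]
goR [ 539.5 -225.2   69. ]
stop [ 597.4 -168.2   69. ]
cNL [497.2 225.6  62. ]
cNR [487.7 166.3  62. ]
cFL [595.7 208.5  62. ]
cFR [588.8 152.4  62. ]
con nl [ 460.  -139.6   45. ]
con nr [ 520.2 -286.    45. ]
con fr [ 651.4 -235.6   45. ]
con fl [590.4 -86.7  45. ]
cam pos [148.6 535.5 385.7] axes [[ 0.4  0.9  0. ]
 [ 0.9 -0.4  0.3]
 [ 0.3 -0.1 -1. ]]
cam in tool [  80.3   -0.1 -188.3] [[ 0.  -1.  -0.3]
 [ 1.  -0.   0. ]
 [-0.  -0.3  1. ]]
```

```bash
cat >> h.py <<'E'
from scipy.spatial.transform import Rotation as Ro
def go(x,y,z,yawdeg):
    s=read_state(); R=Ro.from_euler("xyz",s["eef_rot"]).as_matrix()
    T=Ro.from_euler("xyz",[np.pi,0,np.radians(yawdeg)]).as_matrix()
    print("clock",s["clock"],"pos",s["eef_pos"],"yaw",np.degrees(s["eef_rot"]),"F",s["wrist_force"],"gap",s["finger_gap"])
    print("shift cm (tool)",R.T@(np.array([x,y,z])-s["eef_pos"])/10,"turn deg",np.degrees(Ro.from_matrix(R.T@T).as_rotvec()))
E
python3 -c "
from h import *
np.set_printoptions(precision=2,suppress=True)
go(440,206,200,169.8)"
```

```text
clock 1.45 pos [222.16 503.14 197.34] yaw [180.    -0.   156.18] F [ 0.09 -1.15 -0.97] gap 93.830097585097
shift cm (tool) [-31.93 -18.38  -0.27] turn deg [  0.    -0.   -13.62]
```

>>> jog_arm:
  increments:
    - [-3.2,-1.84,0,0,0,0,3]
    - [-3.2,-1.84,0,0,0,0,3]
    - [-3.2,-1.84,0,0,0,0,3]
    - [-3.2,-1.84,0,0,0,0,3]
    - [-3.2,-1.84,0,0,0,0,3]
    - [-3.2,-1.84,0,0,0,0,3]
    - [-3.2,-1.84,0,0,0,0,3]
    - [-3.2,-1.84,0,0,0,0,3]
    - [-3.2,-1.84,0,0,0,0,3]
    - [-3.2,-1.84,0,0,0,0,3]
    - [0,0,0,0,0,-6.8,3]
    - [0,0,0,0,0,-6.8,3]
    - [0,0,0,0,0,0,3]

```text
clock: 3.08
eef_pos: [440.6, 205.5, 197.4]
eef_rot: [3.142, 0.0, 2.962]
wrist_force: [0.7, -0.0, -0.1]
finger_gap: 30.1
```

```bash
python3 - <<'E'
from h import *
np.set_printoptions(precision=2,suppress=True)
go(440,206,200,169.8)
p=camera("wrist");cv2.imwrite("pics/c_wrist.png",p["image"][:,:,::-1])
import pickle;pickle.dump(p,open("c.pkl","wb"))
E
```

```text
clock 3.075 pos [440.6  205.49 197.38] yaw [180.     0.   169.73] F [ 0.66 -0.03 -0.1 ] gap 30.06055264393632
shift cm (tool) [ 0.07  0.04 -0.26] turn deg [ 0.    0.   -0.07]
```

View pics/c_wrist.png

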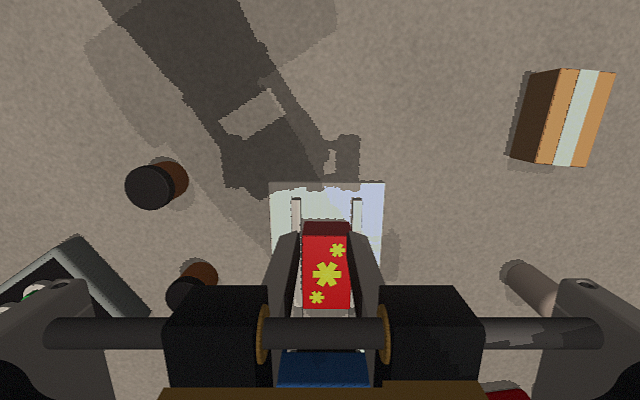

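```bash
python3 - <<'E'
from h import *
import pickle;p=pickle.load(open("c.pkl","rb"))
np.set_printoptions(precision=1,suppress=True)
for n,u,v,z in [("cN1",302,236,62),("cN2",350,236,62),("cF1",302.5,308,62),("cF2",350.5,308,62),("cb1",304,222,12),("cb2",348,222,12),("rail1",296,199,24),("rail2",356,199,24),("bed1",269,183,12),("bed2",385,182.5,12)]: print(n,ray(p,(u,v),z))
c=cv2.resize(p["image"][170:330,240:410],None,fx=4,fy=4,interpolation=cv2.INTER_CUBIC);cv2.imwrite("pics/c2.png",c[:,:,::-1])
E
```

```text
cN1 [491.7 171.5  62. ]
cN2 [501.7 226.5  62. ]
cF1 [587.5 152.8  62. ]
cF2 [598.3 212.2  62. ]
cb1 [492.7 170.6  12. ]
cb2 [503.1 228.1  12. ]
rail1 [456.5 168.3  24. ]
rail2 [470.  242.5  24. ]
bed1 [432.7 136.9  12. ]
bed2 [458.5 282.9  12. ]
```

View pics/c2.png

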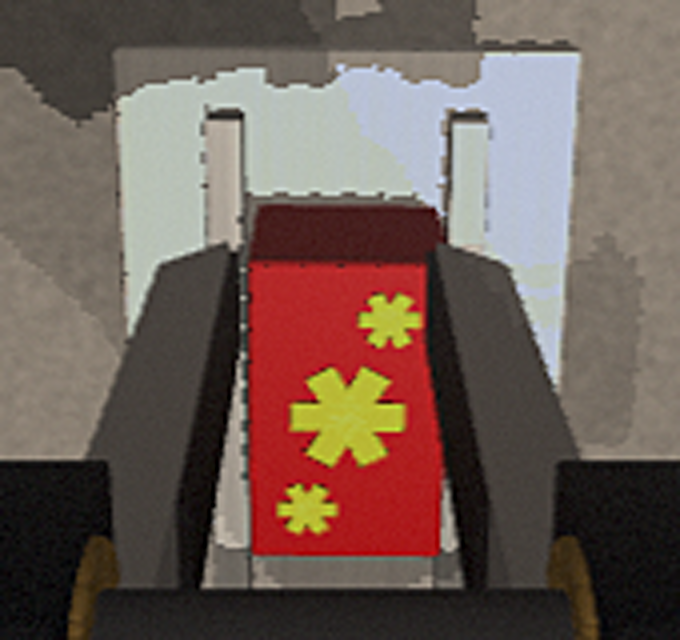

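```bash
python3 -c "
from h import *
np.set_printoptions(precision=2,suppress=True)
go(463.3,205.4,48,170)"
```

```text
clock 3.125 pos [440.56 205.58 197.38] yaw [180.     0.   169.63] F [-0.33  0.32 -0.29] gap 30.15461388797898
shift cm (tool) [-2.24  0.39 14.94] turn deg [ 0.    0.   -0.37]
```

>>> jog_arm:
  increments:
    - [-2.24,0.39,0,0,0,-0.3,3]
    - [0,0,3,0,0,0,3]
    - [0,0,3,0,0,0,3]
    - [0,0,3,0,0,0,3]
    - [0,0,3,0,0,0,3]
    - [0,0,2,0,0,0,3]
    - [0,0,0.95,0,0,0,3]
    - [0,0,0,0,0,0,3]

```text
clock: 4.12
eef_pos: [463.2, 205.5, 47.8]
eef_rot: [-3.141, -0.0, 2.967]
wrist_force: [-0.5, 0.1, -0.1]
finger_gap: 30.5
```

```bash
python3 - <<'E'
from h import *
np.set_printoptions(precision=2,suppress=True)
go(553.8,189.4,48,170)
p=camera("wrist");cv2.imwrite("pics/d_wrist.png",p["image"][:,:,::-1])
E
```

```text
clock 4.125 pos [463.23 205.46  47.78] yaw [-179.99   -0.02  170.02] F [-0.52  0.11 -0.12] gap 30.470237143114304
shift cm (tool) [-9.2  -0.01 -0.03] turn deg [-0.01 -0.02  0.02]
```

View pics/d_wrist.png

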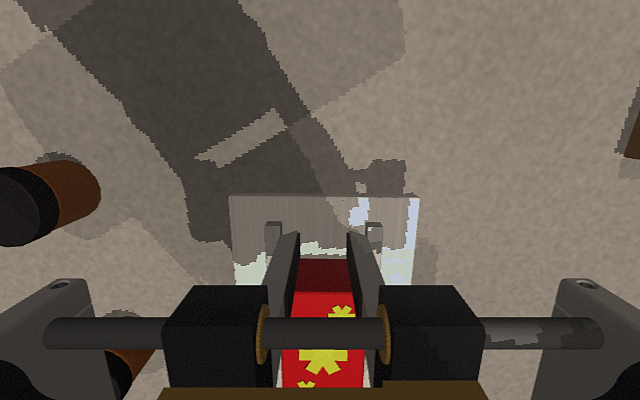

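The picture shows the fingers centred between the rails (columns 270 to 380), behind the carton's near face. I'll push now, slowly.

>>> jog_arm:
  increments:
    - [-0.6,0,0,0,0,0,3]
    - [-0.6,0,0,0,0,0,3]
    - [-0.6,0,0,0,0,0,3]
    - [-0.4,0,0,0,0,0,3]
    - [-0.4,0,0,0,0,0,3]
    - [-0.5,0,0,0,0,0,3]
    - [-0.5,0,0,0,0,0,3]
    - [-0.5,0,0,0,0,0,3]
    - [-0.5,0,0,0,0,0,3]
    - [-0.5,0,0,0,0,0,3]
    - [-0.5,0,0,0,0,0,3]
    - [-0.5,0,0,0,0,0,3]
    - [-0.5,0,0,0,0,0,3]
    - [-0.5,0,0,0,0,0,3]
    - [-0.5,0,0,0,0,0,3]
    - [-0.5,0,0,0,0,0,3]
    - [-0.5,0,0,0,0,0,3]
    - [-0.2,0,0,0,0,0,3]

```text
clock: 6.42
eef_pos: [550.3, 190.2, 47.8]
eef_rot: [3.142, -0.0, 2.968]
wrist_force: [-1.7, 0.3, 0.8]
finger_gap: 30.1
```

>>> jog_arm:
  increments:
    - [-0.1,0,0,0,0,0,3]
    - [-0.1,0,0,0,0,0,3]

```text
clock: 6.68
eef_pos: [551.9, 189.9, 47.8]
eef_rot: [-3.142, -0.0, 2.969]
wrist_force: [-0.1, -0.5, 0.1]
finger_gap: 29.9
```

>>> jog_arm:
  increments:
    - [-0.1,0,0,0,0,0,3]
    - [-0.1,0,0,0,0,0,3]

```text
clock: 6.92
eef_pos: [552.5, 189.9, 47.8]
eef_rot: [-3.141, -0.004, 2.969]
wrist_force: [-15.5, 3.9, 7.8]
finger_gap: 30.0
```

>>> jog_arm:
  increments:
    - [-0.1,0,0,0,0,0,3]

```text
clock: 7.05
eef_pos: [552.6, 190.0, 47.7]
eef_rot: [-3.141, -0.006, 2.969]
wrist_force: [-21.3, 4.7, 12.7]
finger_gap: 30.0
```

>>> jog_arm:
  increments:
    - [-0.1,0,0,0,0,0,3]

```text
clock: 7.18
eef_pos: [552.8, 190.1, 47.7]
eef_rot: [-3.141, -0.008, 2.969]
wrist_force: [-29.0, 5.1, 16.6]
finger_gap: 29.7
```

```bash
python3 - <<'E'
from h import *
np.set_printoptions(precision=2,suppress=True)
go(553.8,189.4,48,170)
for n in("wrist","scene","top"):
  p=camera(n);cv2.imwrite(f"pics/e_{n}.png",p["image"][:,:,::-1])
  im=p["image"]
  if n!="wrist":
    c=cv2.resize(im[120:270,200:400] if n=="top" else im[150:300,300:500],None,fx=4,fy=4,interpolation=cv2.INTER_CUBIC)
    cv2.imwrite(f"pics/e2_{n}.png",c[:,:,::-1])
E
```

```text
clock 7.175 pos [552.75 190.05  47.68] yaw [-179.94   -0.43  170.1 ] F [-29.04   5.06  16.56] gap 29.742532919612756
shift cm (tool) [-0.11 -0.05 -0.03] turn deg [-0.06 -0.43  0.1 ]
```

View pics/e_wrist.png

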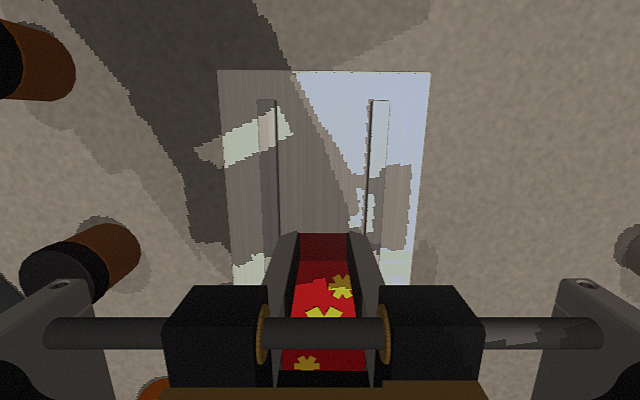

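View pics/e2_scene.png

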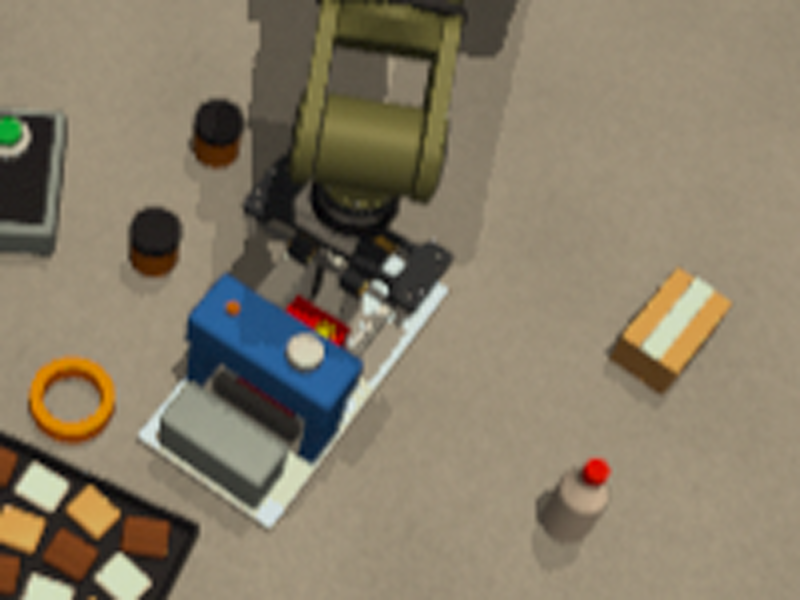

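The contact is hard: TCP x stalls at about 552.5 (553.8 predicted for home) while the force climbs to 29 N. I'll back off, rise, and check.

>>> jog_arm:
  increments:
    - [0.4,0,0,0,0,0,3]
    - [0.6,0,0,0,0,0,3]
    - [2,0,0,0,0,0,3]
    - [3,0,0,0,0,0,3]
    - [2,0,-3,0,0,0,3]
    - [0,0,-5,0,0,0,3]
    - [0,0,-5,0,0,0,3]
    - [0,0,-2,0,0,0,3]
    - [0,0,0,0,0,0,3]

```text
clock: 8.45
eef_pos: [477.6, 203.1, 199.0]
eef_rot: [3.14, 0.003, 2.968]
wrist_force: [-0.1, -0.4, -0.1]
finger_gap: 29.8
```

```bash
python3 - <<'E'
from h import *
np.set_printoptions(precision=1,suppress=True)
go(528,-197,180,202)
p=camera("wrist");cv2.imwrite("pics/f_wrist.png",p["image"][:,:,::-1])
import pickle;pickle.dump(p,open("f.pkl","wb"))
o=np.array([561.7,188,0]);a=np.radians(-10);ex=np.array([np.cos(a),np.sin(a),0]);ey=np.array([-np.sin(a),np.cos(a),0])
im=cv2.resize(p["image"][150:350,220:420],None,fx=3,fy=3,interpolation=cv2.INTER_CUBIC)
cv2.imwrite("pics/f2.png",im[:,:,::-1])
for sy in(-30,30):
  print("near top/bottom predicted",proj(p,[o+ey*sy+[0,0,62],o+ey*sy+[0,0,12]]), "x=-10:",proj(p,[o-10*ex+ey*sy+[0,0,62]]))
E
```

```text
clock 8.45 pos [477.6 203.1 199. ] yaw [179.9   0.2 170.1] F [-0.1 -0.4 -0.1] gap 29.77988683898989
shift cm (tool) [-11.9 -38.5   1.9] turn deg [  0.    0.2 -31.9]
near top/bottom predicted [[297.4 257.6]
 [300.3 240.5]] x=-10: [[297.2 250. ]]
near top/bottom predicted [[347.5 257.6]
 [344.5 240.5]] x=-10: [[347.7 250. ]]
```

View pics/f2.png

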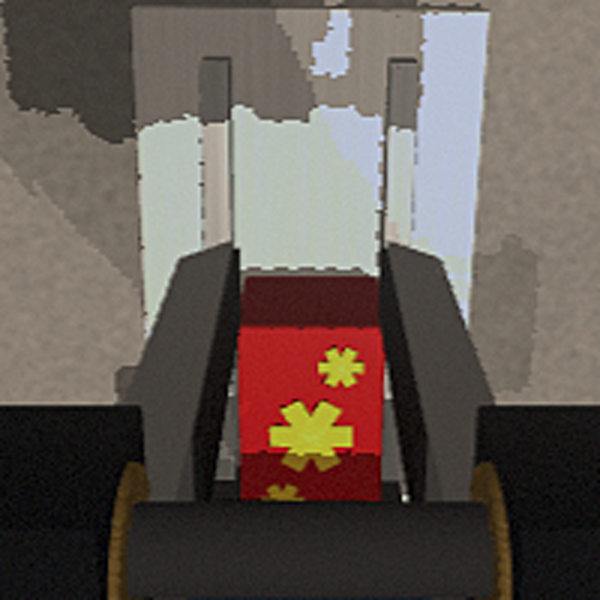

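The near face shows at rows 258.5 (top edge) and 240.7 (bottom edge). Predicted for home were 257.6 and 240.5, so the carton is home and level. Next is the console.

>>> jog_arm:
  increments:
    - [-1,-3.2,0,0,0,0,4.75]
    - [-1,-3.2,0,0,0,0,4.75]
    - [-1,-3.2,0,0,0,0,4.75]
    - [-1,-3.2,0,0,0,0,4.75]
    - [-1,-3.2,0,0,0,0,4.75]
    - [-1,-3.2,0,0,0,0,4.75]
    - [-1,-3.2,0,0,0,0,4.75]
    - [-1,-3.2,0,0,0,0,4.75]
    - [-1,-3.2,0,0,0,0,4.75]
    - [-1,-3.2,0,0,0,0,4.75]
    - [-1,-3.2,0,0,0,0,4.75]
    - [-0.9,-3.3,0,0,0,0,4.75]
    - [0,0,0,0,0,-8,4.75]
    - [0,0,0,0,0,-8,4.75]
    - [0,0,0,0,0,-8,4.75]
    - [0,0,0,0,0,-8,4.75]
    - [0,0,0,0,0,0,4.75]

```text
clock: 10.62
eef_pos: [527.5, -196.6, 196.3]
eef_rot: [3.14, -0.002, -2.757]
wrist_force: [-0.4, 0.1, 0.5]
finger_gap: 47.4
```

```bash
python3 - <<'E'
from h import *
np.set_printoptions(precision=1,suppress=True)
go(528,-197,180,202)
print(read_state()["joints"])
p=camera("wrist");cv2.imwrite("pics/g_wrist.png",p["image"][:,:,::-1])
import pickle;pickle.dump(p,open("g.pkl","wb"))
for k in("go_left_top","stop"):
  for r in recognise(p,k): 
    w=toworld(p,r["centre"]);print(k,r["conf"],w,proj(p,w))
E
```

```text
clock 10.625 pos [ 527.5 -196.6  196.3] yaw [ 179.9   -0.1 -158. ] F [-0.4  0.1  0.5] gap 47.39044376253862
shift cm (tool) [-0.  -0.1  1.6] turn deg [ 0.1 -0.1  0. ]
[-0.4  0.3  1.5 -0.   1.3 -2.4]
go_left_top 0.89 [ 519.2 -175.    70.1] [[344.5 191.8]]
go_left_top 0.44 [758.8 -14.   27.3] [[378.6 369. ]]
go_left_top 0.36 [546.5  -1.6  58.9] [[467.1 262. ]]
stop 0.65 [ 597.  -169.8   73.1] [[322.  255.2]]
```

View pics/g_wrist.png

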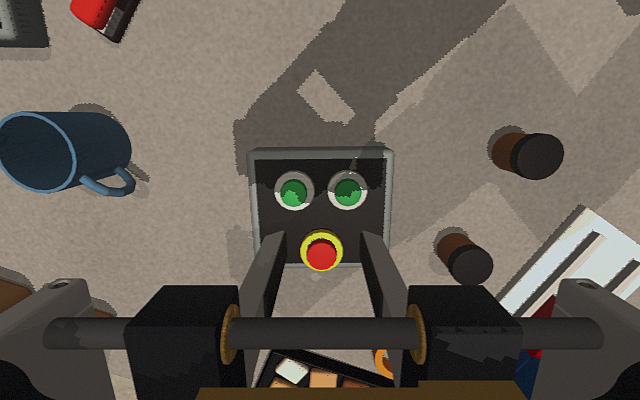

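Buttons are at about (293,192) and (348,191), and the red stop is at (321,255). I'll segment the green tops for exact centres.

```bash
python3 - <<'E'
from h import *
import pickle;p=pickle.load(open("g.pkl","rb"))
np.set_printoptions(precision=1,suppress=True)
im=p["image"].astype(int)
c=cv2.resize(p["image"][140:280,240:400],None,fx=5,fy=5,interpolation=cv2.INTER_CUBIC);cv2.imwrite("pics/g2.png",c[:,:,::-1][:600])
m=((im[...,1]>im[...,0]*1.5)&(im[...,1]>im[...,2]*1.3)&(im[...,1]>50)).astype(np.uint8);m[:150]=0;m[220:]=0
n,l,st,ce=cv2.connectedComponentsWithStats(m)
for i in range(1,n):
  if st[i,4]>100: print(st[i],ce[i],ray(p,ce[i],69))
# predicted circle bounds check
for X in([519.2,-175],[541,-225]):
  print(proj(p,[[X[0]+15*np.cos(t),X[1]+15*np.sin(t),69] for t in np.arange(0,6.28,.3)]).min(0),proj(p,[[X[0]+15*np.cos(t),X[1]+15*np.sin(t),69] for t in np.arange(0,6.28,.3)]).max(0))
E
```

```text
[280 179  27  28 561] [293.3 192.6] [ 541.2 -226.1   69. ]
[335 179  26  27 545] [347.6 192.3] [ 518.7 -171.4   69. ]
[330.6 178. ] [358.1 204.6]
[280.5 179.4] [307.9 205.9]
```

View pics/g2.png

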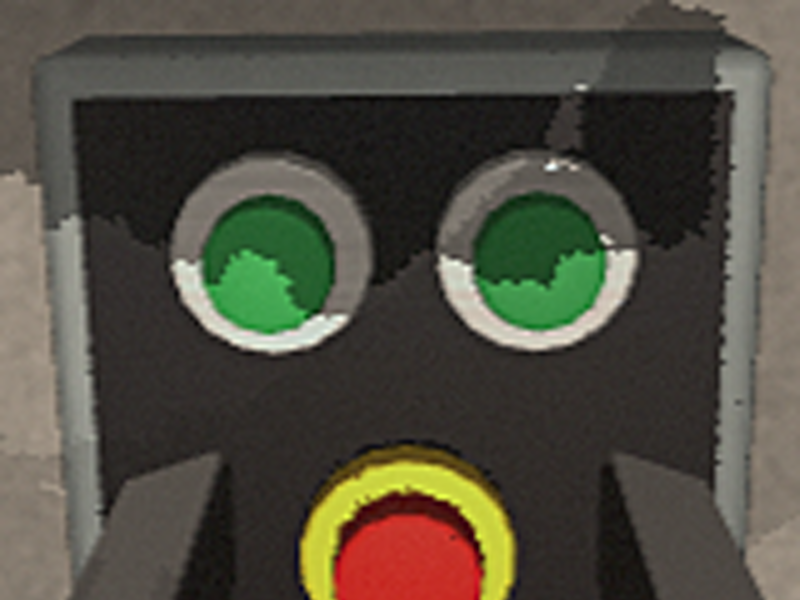

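```bash
python3 -c "
from h import *
np.set_printoptions(precision=2,suppress=True)
go(530,-198,100,202.4)"
```

```text
clock 10.775 pos [ 527.77 -196.67  197.1 ] yaw [ 179.96   -0.04 -158.09] F [-0.59  0.2   0.48] gap 47.50659570559931
shift cm (tool) [-0.16 -0.21  9.71] turn deg [ 0.04 -0.04 -0.49]
```

>>> jog_arm:
  increments:
    - [-0.16,-0.21,1,0,0,-0.5,4.75]
    - [0,0,2.5,0,0,0,4.75]
    - [0,0,2.5,0,0,0,4.75]
    - [0,0,2.3,0,0,0,4.75]
    - [0,0,1.4,0,0,0,4.75]
    - [0,0,0,0,0,0,4.75]
    - [0,0,0,0,0,0,4.75]

```text
clock: 11.65
eef_pos: [530.6, -198.3, 101.6]
eef_rot: [-3.141, 0.001, -2.748]
wrist_force: [-0.2, -0.8, 0.9]
finger_gap: 47.6
```

```bash
python3 - <<'E'
from h import *
np.set_printoptions(precision=2,suppress=True)
go(530,-198,83,202.4)
for n in("wrist","scene","top"):
  p=camera(n); im=p["image"]
  c={"wrist":im[100:300,220:420],"scene":im[150:240,230:350],"top":im[140:240,280:420]}[n]
  c=cv2.resize(c,None,fx={"wrist":3,"scene":6,"top":5}[n],fy={"wrist":3,"scene":6,"top":5}[n],interpolation=cv2.INTER_CUBIC)
  cv2.imwrite(f"pics/h_{n}.png",c[:,:,::-1])
E
```

```text
clock 11.65 pos [ 530.62 -198.27  101.6 ] yaw [-179.95    0.05 -157.43] F [-0.17 -0.77  0.85] gap 47.598865500707255
shift cm (tool) [0.05 0.05 1.86] turn deg [-0.05  0.05  0.17]
```

View pics/h_wrist.png

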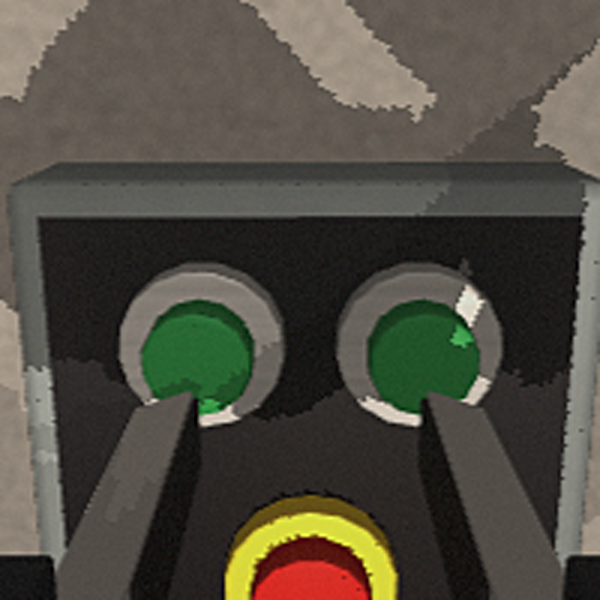

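View pics/h_scene.png

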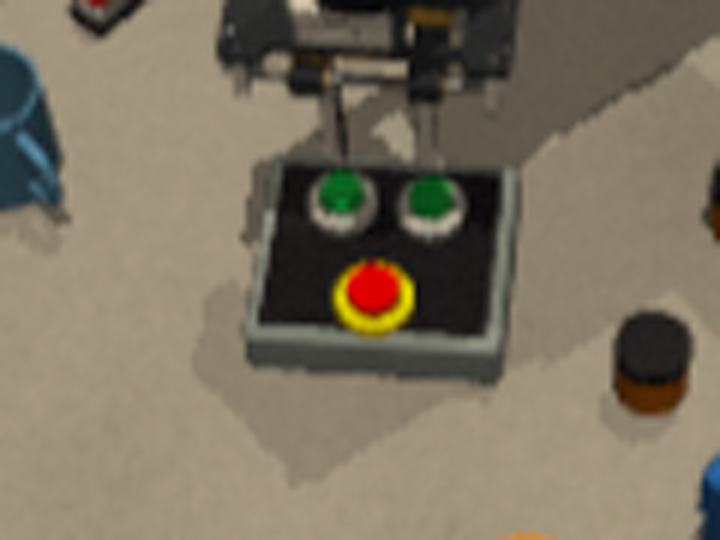

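```bash
python3 - <<'E'
from h import *
np.set_printoptions(precision=1,suppress=True)
s=read_state();R=Ro.from_euler("xyz",s["eef_rot"]).as_matrix()
p=camera("wrist")
crop=lambda q:(q-[220,100])*3
for y in(-36.3,-23.8,23.8,36.3): print("tip",y,crop(proj(p,[s["eef_pos"]+R@[8,y,22]])))
im=p["image"].astype(int)
m=((im[...,1]>im[...,0]*1.5)&(im[...,1]>im[...,2]*1.3)&(im[...,1]>50)).astype(np.uint8);m[:150]=0
for c in([518.8,-171],[541.4,-225.6]):
  q=np.array([[c[0]+15*np.cos(t),c[1]+15*np.sin(t),69] for t in np.arange(0,6.28,.2)]); d=crop(proj(p,q)); print("button pred bbox",d.min(0),d.max(0))
E
```

```text
tip -36.3 [[164.2 347.2]]
tip -23.8 [[214.7 347.1]]
tip 23.8 [[406.9 347.1]]
tip 36.3 [[457.4 347.1]]
button pred bbox [367.1 306.3] [481.8 414.3]
button pred bbox [140.7 305.9] [255.5 414. ]
```

```bash
python3 - <<'E'
from h import *
p=camera("wrist");im=p["image"][150:300,250:400].astype(float)
im=255*(np.clip(im/255,0,1)**.5)
cv2.imwrite("pics/i_w.png",cv2.resize(im.astype(np.uint8),None,fx=4,fy=4,interpolation=cv2.INTER_NEAREST)[:,:,::-1])
p=camera("scene");im=p["image"][140:200,255:335].astype(float)
im=255*(np.clip(im/255,0,1)**.6)
cv2.imwrite("pics/i_s.png",cv2.resize(im.astype(np.uint8),None,fx=10,fy=10,interpolation=cv2.INTER_CUBIC)[:,:,::-1])
np.set_printoptions(precision=1,suppress=True)
s=read_state();R=Ro.from_euler("xyz",s["eef_rot"]).as_matrix()
for y in(-36.3,-23.8,23.8,36.3):
  for x in (-8,8): print("scene tip",x,y,(proj(p,[s["eef_pos"]+R@[x,y,22]])-[255,140])*10)
E
```

```text
scene tip -8 -36.3 [[289.1 408. ]]
scene tip 8 -36.3 [[294.2 375.1]]
scene tip -8 -23.8 [[320.5 410. ]]
scene tip 8 -23.8 [[325.4 377.1]]
scene tip -8 23.8 [[440.1 417.4]]
scene tip 8 23.8 [[444.4 384.4]]
scene tip -8 36.3 [[471.6 419.4]]
scene tip 8 36.3 [[475.7 386.4]]
```

View pics/i_w.png

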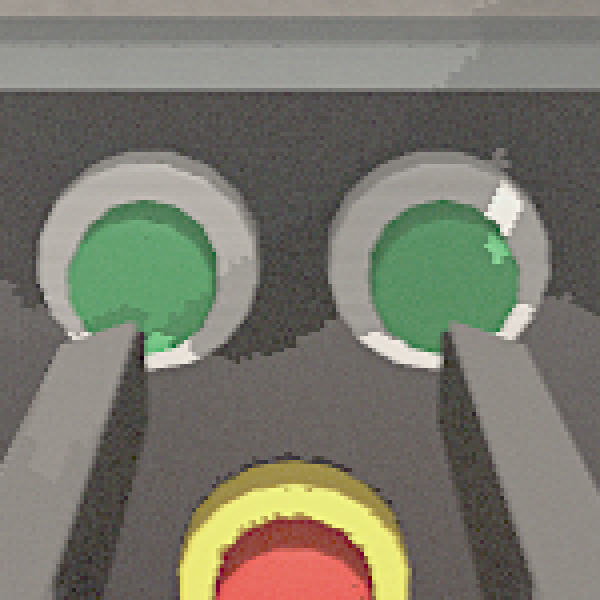

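View pics/i_s.png

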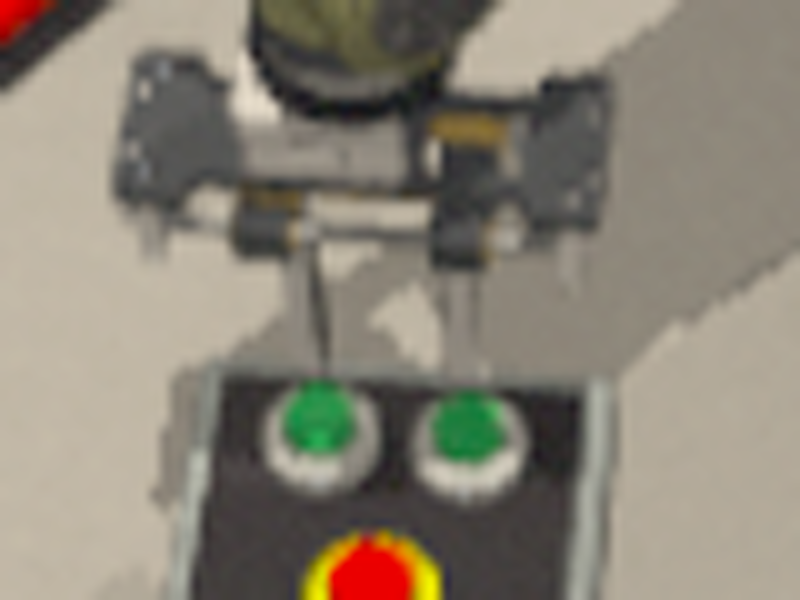

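```bash
python3 - <<'E'
from h import *
np.set_printoptions(precision=1,suppress=True)
s=read_state();R=Ro.from_euler("xyz",s["eef_rot"]).as_matrix()
w=camera("wrist");sc=camera("scene")
for n,u,v in(("near",285.5,231.5),("far",286.3,257.5)):
  for v2 in(176,177.8,180):
    P=[];
    for p in(w,sc):
        Rr,t=Rt(p);P.append(p["K"]@np.c_[Rr,t])
    X=cv2.triangulatePoints(P[0],P[1],np.array([[u],[v]],float),np.array([[287.5],[v2]]));X=(X[:3]/X[3]).ravel()
    print(n,v2,X,"tool",R.T@(X-s["eef_pos"]),"res",proj(w,X)-[u,v],proj(sc,X)-[287.5,v2])
# where tip hypothesis projects in scene crop
for x,z in((2,-2),(-14,-2),(8,22),(-8,22)): print(x,z,(proj(sc,[s["eef_pos"]+R@[x,-24,z]])-[255,140])*10)
E
```

```text
near 176 [ 536.5 -221.    97.9] tool [  3.2 -23.5   3.3] res [[ 4.1 -0.2]] [[-0.4 -0. ]]
near 177.8 [ 539.5 -220.3   90.1] tool [  0.  -23.9  11.1] res [[ 4.7 -0.3]] [[-0.4 -0.1]]
near 180 [ 543.3 -219.3   80.5] tool [ -3.8 -24.5  20.7] res [[ 5.4 -0.3]] [[-0.5 -0.1]]
far 176 [ 546.1 -214.4  114.1] tool [ -8.3 -21.1 -12.9] res [[ 4.8 -0.3]] [[-0.4 -0.1]]
far 177.8 [ 549.5 -213.4  107.1] tool [-11.8 -21.4  -5.9] res [[ 5.5 -0.3]] [[-0.5 -0.1]]
far 180 [ 553.7 -212.1   98.4] tool [-16.2 -21.9   2.8] res [[ 6.3 -0.3]] [[-0.6 -0.1]]
2 -2 [[318.6 354. ]]
-14 -2 [[313.6 387.3]]
8 22 [[324.9 377. ]]
-8 22 [[320.  409.9]]
```

>>> jog_arm:
  increments:
    - [0,0,0.4,0,0,0,4.75]
    - [0,0,0.4,0,0,0,4.75]
    - [0,0,0,0,0,0,4.75]

```text
clock: 12.42
eef_pos: [530.0, -198.0, 92.3]
eef_rot: [3.141, -0.001, -2.748]
wrist_force: [-1.4, 0.1, 0.4]
finger_gap: 47.4
```

```bash
python3 - <<'E'
from h import *
np.set_printoptions(precision=2,suppress=True)
go(530,-198,83,202.4)
p=camera("wrist");im=p["image"][150:300,250:400].astype(float)
im=255*(np.clip(im/255,0,1)**.5)
cv2.imwrite("pics/j_w.png",cv2.resize(im.astype(np.uint8),None,fx=4,fy=4,interpolation=cv2.INTER_NEAREST)[:,:,::-1])
p=camera("scene");im=p["image"][140:200,255:335].astype(float)
im=255*(np.clip(im/255,0,1)**.6)
cv2.imwrite("pics/j_s.png",cv2.resize(im.astype(np.uint8),None,fx=10,fy=10,interpolation=cv2.INTER_CUBIC)[:,:,::-1])
E
```

```text
clock 12.425 pos [ 530.02 -198.01   92.33] yaw [ 179.97   -0.03 -157.43] F [-1.4   0.1   0.43] gap 47.399846620211456
shift cm (tool) [0.   0.   0.93] turn deg [ 0.03 -0.03  0.17]
```

View pics/j_w.png

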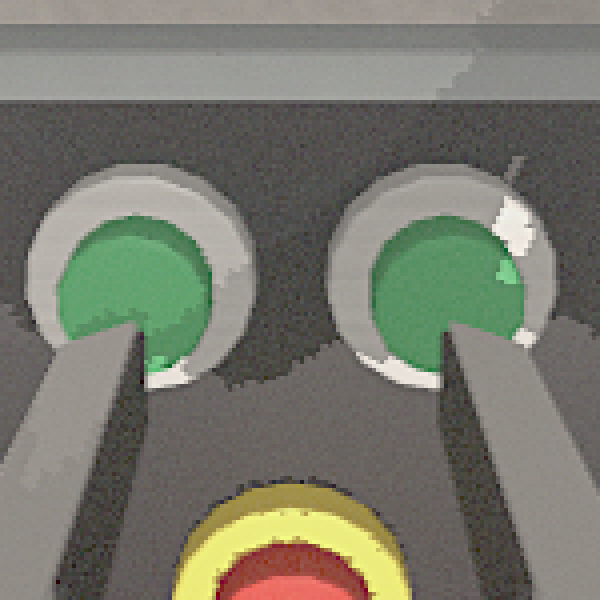

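View pics/j_s.png

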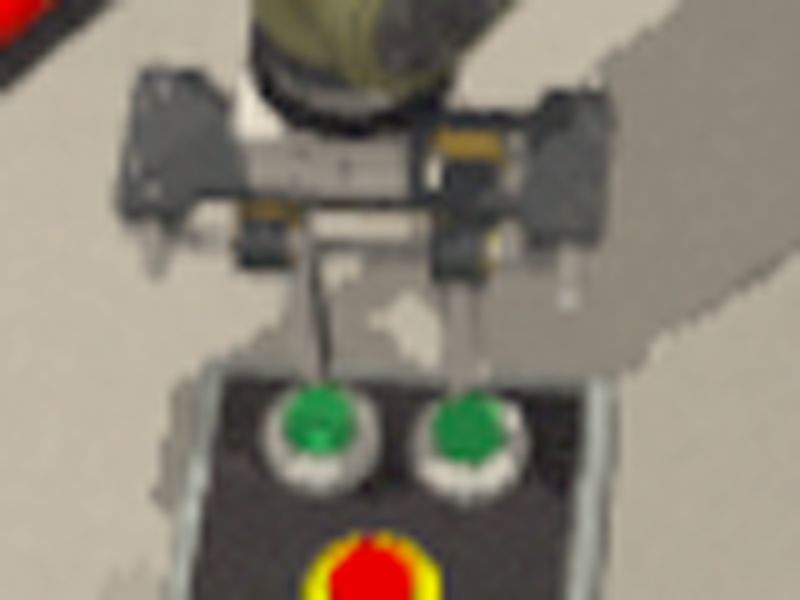

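```bash
python3 - <<'E'
import cell
print([ (n,getattr(cell,n) if not callable(getattr(cell,n)) else "fn") for n in dir(cell) if not n.startswith("__")])
E
```

```text
[('Unreachable', 'fn'), ('camera', 'fn'), ('finger_overhang', 22.0), ('read_state', 'fn'), ('recognise', 'fn'), ('regions_of', 'fn'), ('sign_off', 'fn')]
```

>>> jog_arm:
  increments:
    - [0,0,0.3,0,0,0,4.75]
    - [0,0,0.1,0,0,0,4.75]
    - [0,0,0,0,0,0,4.75]

```text
clock: 12.9
eef_pos: [530.2, -198.1, 88.7]
eef_rot: [3.141, -0.0, -2.748]
wrist_force: [0.5, -0.2, -0.4]
finger_gap: 47.6
```

No contact at 88.7, where about 3.5 N was expected. The two views also put the visible tips about 30 mm higher than stated, so I'll go down by feel.

>>> jog_arm:
  increments:
    - [0.2,0,0.3,0,0,0,4.75]
    - [0,0,0.3,0,0,0,4.75]
    - [0,0,0,0,0,0,4.75]

```text
clock: 13.28
eef_pos: [528.2, -198.8, 82.5]
eef_rot: [3.141, -0.0, -2.748]
wrist_force: [0.9, -0.1, 0.3]
finger_gap: 47.7
```

```bash
python3 - <<'E'
from h import *
np.set_printoptions(precision=2,suppress=True)
go(530,-198,83,202.4)
p=camera("wrist");im=p["image"][150:300,250:400].astype(float)
im=255*(np.clip(im/255,0,1)**.5)
cv2.imwrite("pics/k_w.png",cv2.resize(im.astype(np.uint8),None,fx=4,fy=4,interpolation=cv2.INTER_NEAREST)[:,:,::-1])
p=camera("scene");im=p["image"][140:200,255:335].astype(float)
im=255*(np.clip(im/255,0,1)**.6)
cv2.imwrite("pics/k_s.png",cv2.resize(im.astype(np.uint8),None,fx=10,fy=10,interpolation=cv2.INTER_CUBIC)[:,:,::-1])
E
```

```text
clock 13.275 pos [ 528.24 -198.82   82.53] yaw [ 179.98   -0.02 -157.43] F [ 0.92 -0.13  0.29] gap 47.70331596280548
shift cm (tool) [-0.19  0.01 -0.05] turn deg [ 0.02 -0.02  0.17]
```

View pics/k_w.png

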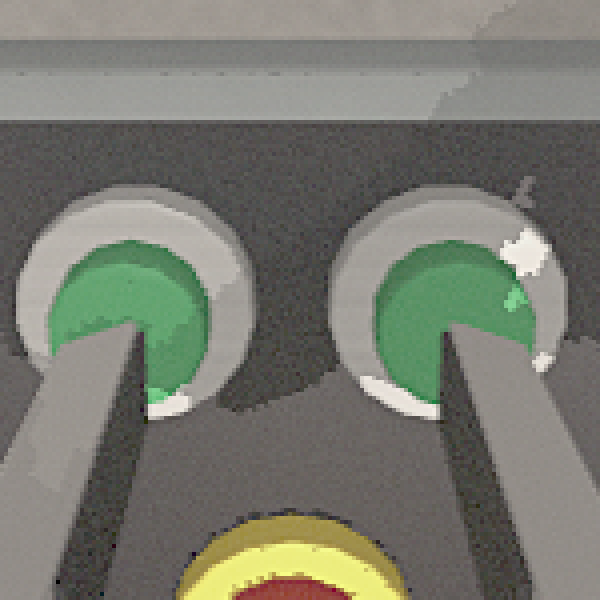

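View pics/k_s.png

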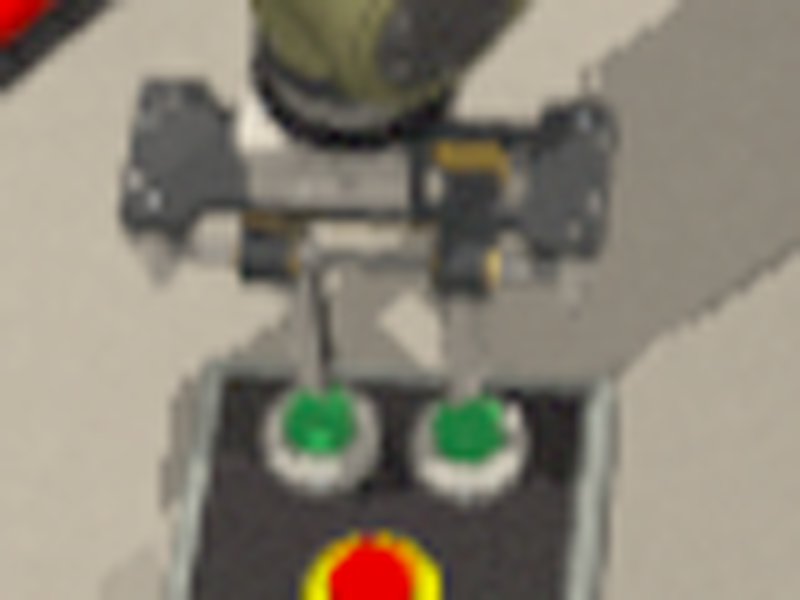

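>>> jog_arm:
  increments:
    - [0,0,0.4,0,0,0,4.75]
    - [0,0,0.4,0,0,0,4.75]
    - [0,0,0,0,0,0,4.75]

```text
clock: 13.75
eef_pos: [528.2, -198.8, 74.4]
eef_rot: [3.141, -0.001, -2.748]
wrist_force: [0.2, 1.1, 0.5]
finger_gap: 47.5
```

>>> jog_arm:
  increments:
    - [0,0,0.4,0,0,0,4.75]
    - [0,0,0.3,0,0,0,4.75]
    - [0,0,0,0,0,0,4.75]

```text
clock: 14.12
eef_pos: [528.2, -198.8, 67.5]
eef_rot: [3.141, -0.0, -2.748]
wrist_force: [-0.2, 0.1, -0.1]
finger_gap: 47.3
```

```bash
python3 - <<'E'
from h import *
np.set_printoptions(precision=2,suppress=True)
go(530,-198,83,202.4)
p=camera("wrist");im=p["image"][150:300,250:400].astype(float)
im=255*(np.clip(im/255,0,1)**.5)
cv2.imwrite("pics/l_w.png",cv2.resize(im.astype(np.uint8),None,fx=4,fy=4,interpolation=cv2.INTER_NEAREST)[:,:,::-1])
p=camera("scene");im=p["image"][140:200,255:335].astype(float)
im=255*(np.clip(im/255,0,1)**.6)
cv2.imwrite("pics/l_s.png",cv2.resize(im.astype(np.uint8),None,fx=10,fy=10,interpolation=cv2.INTER_CUBIC)[:,:,::-1])
E
```

```text
clock 14.125 pos [ 528.25 -198.82   67.54] yaw [ 179.98   -0.02 -157.43] F [-0.24  0.1  -0.13] gap 47.341980359055384
shift cm (tool) [-0.19  0.01 -1.55] turn deg [ 0.02 -0.02  0.17]
```

View pics/l_w.png

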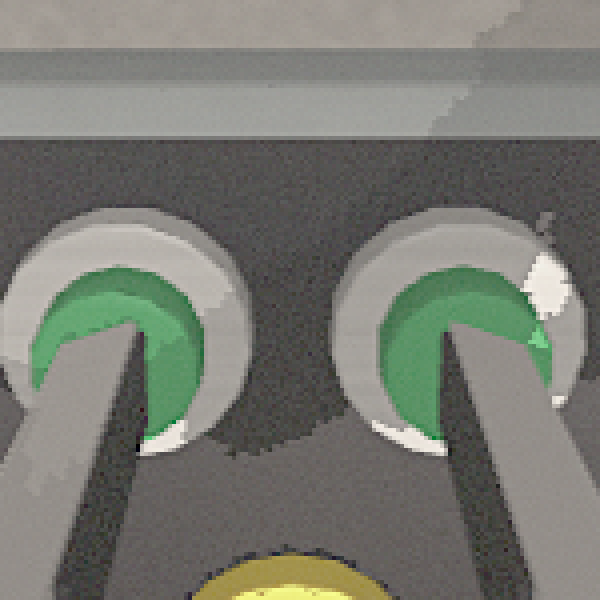

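View pics/l_s.png

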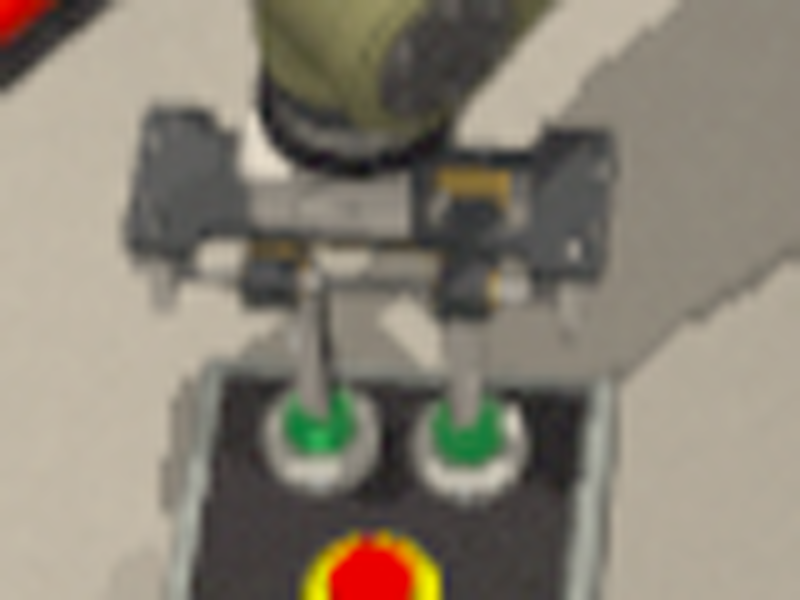

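>>> jog_arm:
  increments:
    - [0,0,0.4,0,0,0,4.75]
    - [0,0,0.3,0,0,0,4.75]
    - [0,0,0,0,0,0,4.75]

```text
clock: 14.6
eef_pos: [528.4, -198.9, 60.8]
eef_rot: [3.142, -0.0, -2.748]
wrist_force: [-1.4, -0.0, 3.1]
finger_gap: 47.6
```

```bash
python3 - <<'E'
from h import *
np.set_printoptions(precision=2,suppress=True)
go(530,-198,83,202.4)
p=camera("wrist");im=p["image"][150:300,250:400].astype(float)
im=255*(np.clip(im/255,0,1)**.5)
cv2.imwrite("pics/m_w.png",cv2.resize(im.astype(np.uint8),None,fx=4,fy=4,interpolation=cv2.INTER_NEAREST)[:,:,::-1])
p=camera("scene");im=p["image"][140:200,255:335].astype(float)
im=255*(np.clip(im/255,0,1)**.6)
cv2.imwrite("pics/m_s.png",cv2.resize(im.astype(np.uint8),None,fx=10,fy=10,interpolation=cv2.INTER_CUBIC)[:,:,::-1])
E
```

```text
clock 14.6 pos [ 528.38 -198.86   60.78] yaw [ 180.     -0.01 -157.42] F [-1.42 -0.02  3.14] gap 47.62355247902847
shift cm (tool) [-0.18  0.02 -2.22] turn deg [ 0.   -0.01  0.18]
```

View pics/m_w.png

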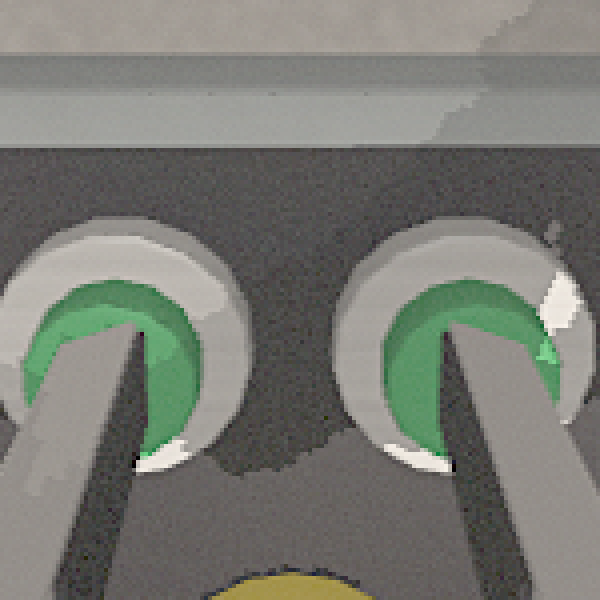

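View pics/m_s.png

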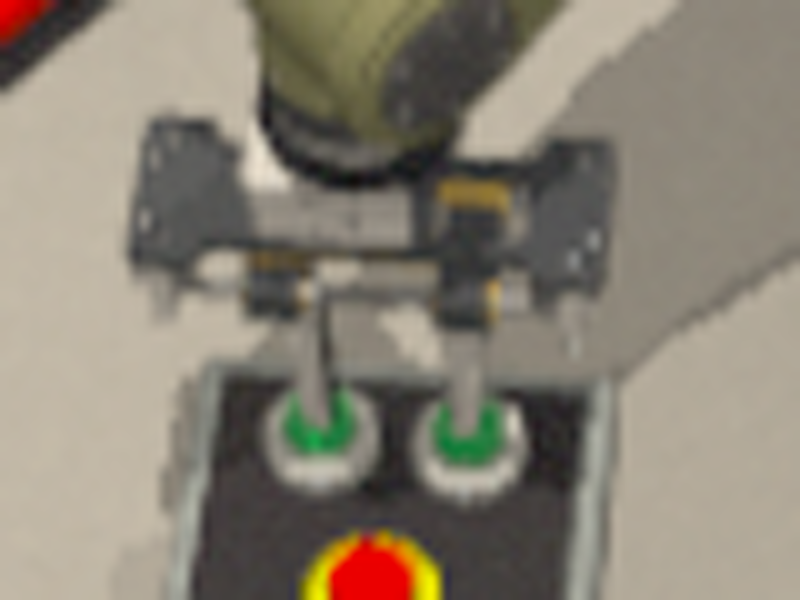

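Contact: 3.1 N is about the start force of the pair. The tips sit mid-cap on both buttons, so I'll press now.

>>> jog_arm:
  increments:
    - [0,0,0.3,0,0,0,4.75]
    - [0,0,0.3,0,0,0,4.75]
    - [0,0,0.2,0,0,0,4.75]
    - [0,0,0.1,0,0,0,4.75]

```text
clock: 15.2
eef_pos: [528.6, -199.0, 52.9]
eef_rot: [-3.141, 0.0, -2.748]
wrist_force: [-8.1, 4.1, 23.7]
finger_gap: 47.3
```

>>> jog_arm:
  increments:
    - [0,0,0.1,0,0,0,4.75]

```text
clock: 15.32
eef_pos: [528.7, -198.9, 52.8]
eef_rot: [-3.141, 0.001, -2.747]
wrist_force: [-13.5, 6.2, 33.3]
finger_gap: 47.4
```

```bash
python3 - <<'E'
from h import *
np.set_printoptions(precision=2,suppress=True)
go(530,-198,83,202.4); s=read_state();R=Ro.from_euler("xyz",s["eef_rot"]).as_matrix();print("moment tool",R.T@s["moment"],"F tool",R.T@s["wrist_force"])
p=camera("wrist");im=p["image"][150:300,250:400].astype(float)
im=255*(np.clip(im/255,0,1)**.5)
cv2.imwrite("pics/n_w.png",cv2.resize(im.astype(np.uint8),None,fx=4,fy=4,interpolation=cv2.INTER_NEAREST)[:,:,::-1])
E
```

```text
clock 15.325 pos [ 528.67 -198.95   52.78] yaw [-179.96    0.04 -157.42] F [-13.52   6.23  33.32] gap 47.44593151206877
shift cm (tool) [-0.16  0.03 -3.02] turn deg [-0.04  0.04  0.18]
moment tool [-2.16  1.96  0.01] F tool [ 10.07  10.92 -33.33]
```

View pics/n_w.png

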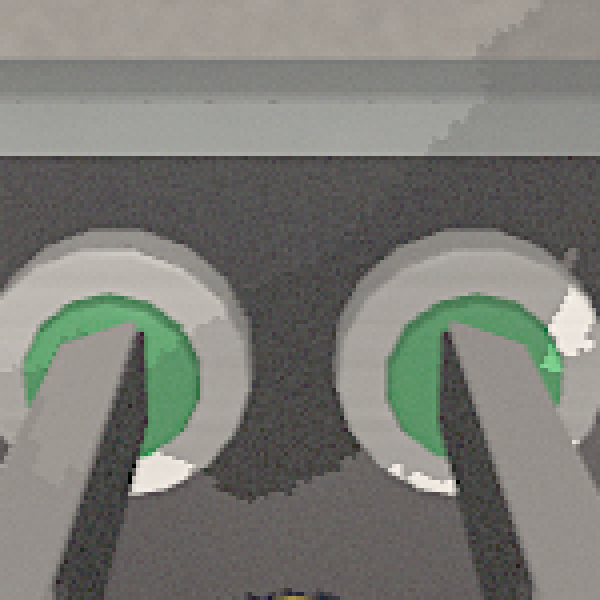

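>>> jog_arm:
  increments:
    - [0,0,-0.03,0,0,0,4.75]
    - [0,0,0,0,0,0,4.75]
    - [0,0,0,0,0,0,4.75]
    - [0,0,0,0,0,0,4.75]
    - [0,0,0,0,0,0,4.75]
    - [0,0,0,0,0,0,4.75]
    - [0,0,0,0,0,0,4.75]
    - [0,0,0,0,0,0,4.75]
    - [0,0,0,0,0,0,4.75]
    - [0,0,0,0,0,0,4.75]
    - [0,0,0,0,0,0,4.75]
    - [0,0,0,0,0,0,4.75]
    - [0,0,0,0,0,0,4.75]
    - [0,0,0,0,0,0,4.75]
    - [0,0,0,0,0,0,4.75]
    - [0,0,0,0,0,0,4.75]

```text
clock: 17.38
eef_pos: [528.6, -198.9, 52.9]
eef_rot: [-3.141, 0.001, -2.747]
wrist_force: [-9.8, 4.2, 24.6]
finger_gap: 47.2
```

>>> jog_arm:
  increments:
    - [0,0,0,0,0,0,4.75]
    - [0,0,0,0,0,0,4.75]
    - [0,0,0,0,0,0,4.75]
    - [0,0,0,0,0,0,4.75]
    - [0,0,0,0,0,0,4.75]
    - [0,0,0,0,0,0,4.75]
    - [0,0,0,0,0,0,4.75]
    - [0,0,0,0,0,0,4.75]
    - [0,0,0,0,0,0,4.75]
    - [0,0,0,0,0,0,4.75]
    - [0,0,0,0,0,0,4.75]
    - [0,0,0,0,0,0,4.75]
    - [0,0,0,0,0,0,4.75]
    - [0,0,0,0,0,0,4.75]
    - [0,0,0,0,0,0,4.75]
    - [0,0,0,0,0,0,4.75]

```text
clock: 19.38
eef_pos: [528.6, -198.9, 52.9]
eef_rot: [-3.141, 0.001, -2.747]
wrist_force: [-9.8, 3.9, 24.1]
finger_gap: 47.4
```

Both were held fully down for about 4.2 s. I'll release straight up.

>>> jog_arm:
  increments:
    - [0,0,-0.6,0,0,0,4.75]
    - [0,0,-1.5,0,0,0,4.75]
    - [0,0,-3,0,0,0,4.75]
    - [0,0,-4,0,0,0,4.75]
    - [0,0,-4,0,0,0,4.75]
    - [0,0,-2,0,0,0,4.75]
    - [0,0,0,0,0,0,4.75]
    - [0,0,0,0,0,0,4.75]

```text
clock: 20.38
eef_pos: [528.0, -198.7, 201.0]
eef_rot: [3.141, -0.001, -2.748]
wrist_force: [0.8, -0.9, 0.5]
finger_gap: 47.4
```

```bash
python3 - <<'E'
from h import *
np.set_printoptions(precision=1,suppress=True)
go(528,-197,180,202)
p=camera("wrist");cv2.imwrite("pics/o_w.png",p["image"][:,:,::-1])
t=camera("top");s=camera("scene")
c=cv2.resize(t["image"][120:270,200:400],None,fx=4,fy=4,interpolation=cv2.INTER_CUBIC);cv2.imwrite("pics/o_t.png",c[:,:,::-1])
c=cv2.resize(s["image"][150:300,240:440],None,fx=4,fy=4,interpolation=cv2.INTER_CUBIC);cv2.imwrite("pics/o_s.png",c[:,:,::-1])
o=np.array([561.7,188,0]);a=np.radians(-10);ex=np.array([np.cos(a),np.sin(a),0]);ey=np.array([-np.sin(a),np.cos(a),0])
for sy in(-30,30): print("pred carton near top corner crop",(proj(t,[o+ey*sy+[0,0,62]])-[200,120])*4)
E
```

```text
clock 20.375 pos [ 528.  -198.7  201. ] yaw [ 179.9   -0.1 -157.4] F [ 0.8 -0.9  0.5] gap 47.449306763512936
shift cm (tool) [-0.1  0.2  2.1] turn deg [ 0.1 -0.1  0.6]
pred carton near top corner crop [[212.7 291.8]]
pred carton near top corner crop [[147.3 279.8]]
```

View pics/o_t.png

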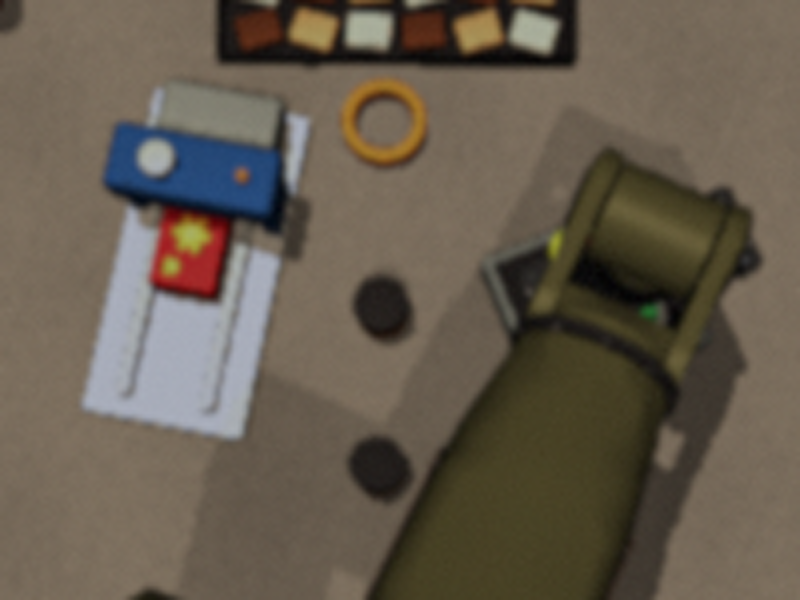

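View pics/o_s.png

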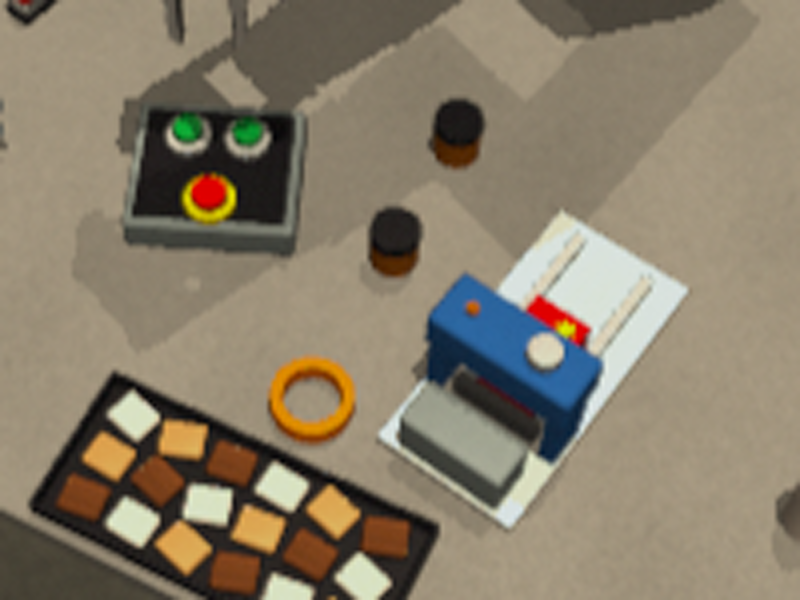

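View pics/o_w.png

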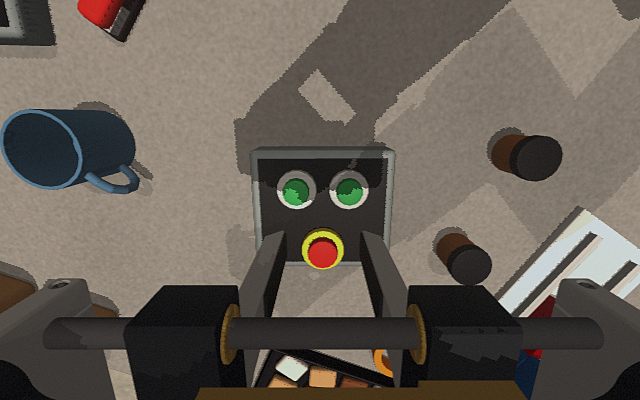

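```bash
python3 - <<'E'
from h import *
import pickle
np.set_printoptions(precision=1,suppress=True)
p=pickle.load(open("f.pkl","rb"))
im=cv2.resize(p["image"][160:270,280:370],None,fx=6,fy=6,interpolation=cv2.INTER_NEAREST).astype(float)
im=255*(im/255)**.5
cv2.imwrite("pics/f3.png",im[:590,:,::-1].astype(np.uint8))
o=np.array([561.7,188,0]);a=np.radians(-10);ex=np.array([np.cos(a),np.sin(a),0]);ey=np.array([-np.sin(a),np.cos(a),0])
for x,y,z in((-100,-37,24),(-100,37,24),(-100,37,12),(0,0,62),(0,0,12),(-5,0,12)): print(x,y,z,(proj(p,[o+x*ex+y*ey+[0,0,z]])-[280,160])*6)
E
```

```text
-100 -37 24 [[73.9 55.9]]
-100 37 24 [[435.8  56.2]]
-100 37 12 [[430.2  46. ]]
0 0 62 [[254.6 585.5]]
0 0 12 [[254.4 483.1]]
-5 0 12 [[254.4 462.7]]
```

View pics/f3.png

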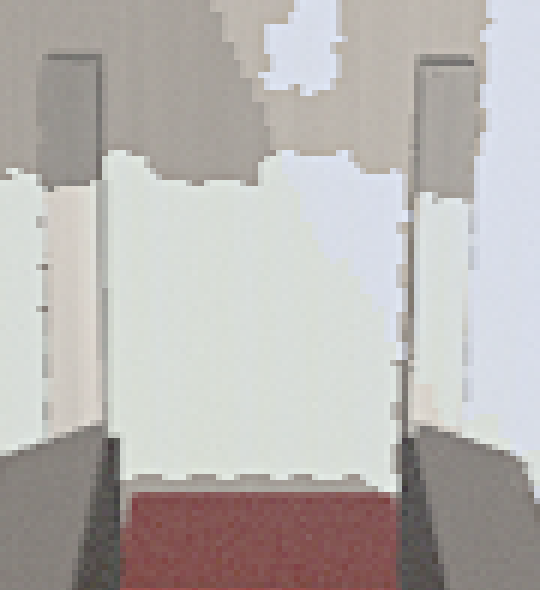

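Measured against the rails in the same picture, the carton is home to within about 1 mm. The buttons are back up and nothing else has moved, so I'm handing in.

```bash
python3 -c "
from cell import *
print(sign_off())"
```

```text
the job is handed in; nothing more can be done
None
```

I pushed the carton home, then pressed, held and released both green buttons together. The job was handed in about 20 s into the 61 s limit.

- **Carton:** I pushed it about 65 mm along the channel until the arm stalled against a hard stop at 29 N. After backing off, the wrist picture showed it level and home to within about 1 mm, measured against the rails. The top camera gave a rougher reading, possibly 1–2 mm short, which is within that view's error.
- **Buttons:** Both went down together for 8 mm of travel, bottoming at 24–33 N. I held them for about 4.2 s and released straight up. Pictures afterwards show both buttons up, and the red stop button, jars, tape and mug where they were. I had no direct reading of button travel, so "both fully down" rests on the stall, the level tool and the pictures.
- **Disagreement:** The fingertips did not sit where stated. Contact with the buttons came about 30 mm lower than the stated 22 mm overhang predicts. I found the buttons by feel and pictures instead, and it means the carton was pushed only near its top edge.

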